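# Clear the jar, then put the gauge block away in its case

## Task

Put the loose square steel gauge block away in its wooden case: first lift the glass jar off the case's lid and stand it upright on the lower board of the small bench shelf, wholly under the upper board; then open the lid, lay the block flat and lengthwise (along the case's long side) in the empty front compartment, let go of it, and shut the lid fully. Set the jar and the block down without dropping either, never tip the jar over, and leave the green bottle, the black loupe and the blue plastic case where they are.

Things in the scene. Friction and masses are not known exactly. Their poses are not given: they have to be found in the camera images.
- jar: Clear glass jar, about 350 g, standing on the closed lid at the start. Body 68 mm in diameter, 70 mm tall, shoulder to a 36 mm neck at 84 mm, then a plain green stopper (fixed to it), 44 mm in diameter from 90 to 126 mm height: grip there. Origin: centre of the underside; z up.
- shelf: Small fixed shelf, open at front and back: two white boards 160 mm deep (x) by 240 mm wide (y), on four 14 mm corner posts (212 mm apart). Lower board's top 30 mm, upper board's underside 300 mm above the bench; a blue case fixed on top reaches 353 mm. Origin: on the bench under its centre. +x points from the front (robot side) to the back. Come in from the front, tool tilted 40 to 45 degrees.
- shelf_board (a point): Centre of the lower board's top face, 30 mm above the bench; the boards reach 80 mm in front of and behind it.
- case: Fixed wooden gauge case 160 mm deep (x) by 200 mm wide (y), 55 mm high without lid, walls 8 mm, inner floor 8 mm above the bench. Origin: centre of the underside; +x points to the hinge side, away from the robot. A 4 mm divider at x = +30 mm (top at 38 mm) parts it: behind it two fixed steel blocks, in front the empty compartment, x -72 to +28 mm, y -92 to +92 mm.
- lid (a joint): Angle of the wooden lid: 0 shut, 1.75 fully open (leaning a little back past upright). Stiff hinge: it stays where it is left. The lid is 160 by 200 mm, 12 mm thick, its top 67 mm above the bench when shut.
- lid_hinge (a point): Middle of the lid's hinge line, along the case's y, at the case's x = +80 mm, 55 mm above the bench.
- lid_pull (a point): Centre of the lid's barrel pull: a brass cylinder 16 mm in diameter, 44 mm long, parallel to the hinge, on a thin stem 30 mm in front of the lid's front edge; 190 mm in front of the hinge line and 6 mm above it when shut (61 mm above the bench). Pinched by its two flat ends it can turn between the fingers as the lid swings. Site z: the lid's normal.
- gauge: Square steel gauge block 120 mm long (its x), 24 by 24 mm section, about 540 g, lying on the bench to the left of the case. Origin: centre of the underside; z up.
- bottle: Bystander: dark green bottle with black cap, 56 mm diameter, 148 mm tall. Origin: centre of the underside.
- loupe: Bystander: black eyeglass loupe, 48 mm diameter, 50 mm tall. Origin: centre of the underside.
- bluecase: Bystander: blue plastic instrument case lying flat behind the wooden case, 90 by 170 mm, 37 mm high. Origin: centre of the underside.
Mind the look-alikes: they are no part of the job. Several things have the shape of the gauge; the one meant has the colours described above.

How it is judged:
On the way, in this order (a step that is already met when the one before it is completed fails the run):
1. the jar stands upright and let go on the shelf's lower board, wholly under the upper board (x of jar in the frame of shelf between -0.046 and 0.05 m and y of jar in the frame of shelf between -0.075 and 0.075 m and z of jar in the frame of shelf between 0.024 and 0.036 m and angle between jar's own z axis and vertical below 0.1 rad and linear speed of jar below 0.03 m/s and contact force between the fingers and jar below 0.2 N), for 0.2 s.
2. then the lid is opened (past 1 rad) (value of joint lid above 1 rad), for 0.1 s.
3. then the gauge block lies let go in the empty front compartment, the lid still open (x of gauge in the frame of case between -0.061 and 0.017 m and y of gauge in the frame of case between -0.035 and 0.035 m and z of gauge in the frame of case below 0.013 m and angle between gauge's own z axis and vertical below 0.12 rad and linear speed of gauge below 0.03 m/s and contact force between the fingers and gauge below 0.2 N and value of joint lid above 0.8 rad), for 0.2 s.
At the end, for the whole second after the job is handed in: Jar upright (6 deg), at rest on the lower board, centre within -46/+50 mm of its middle in depth, 75 mm sideways; block flat and at rest on the floor of the front compartment, along the case's y within 20 deg, centre within 35 mm of the middle sideways; lid shut within 0.05 rad (x of jar in the frame of shelf between -0.046 and 0.05 m and y of jar in the frame of shelf between -0.075 and 0.075 m and z of jar in the frame of shelf between 0.024 and 0.036 m and angle between jar's own z axis and vertical below 0.1 rad and linear speed of each of jar, gauge below 0.03 m/s and x of gauge in the frame of case between -0.061 and 0.017 m and y of gauge in the frame of case between -0.035 and 0.035 m and z of gauge in the frame of case below 0.013 m and angle between gauge's own z axis and vertical below 0.12 rad and value of joint lid below 0.05 rad and angle between the x axis of gauge and the y axis of case, either way round below 0.35 rad); the robot touches nothing.
It fails at once if the jar is tipped by more than 35 degrees (angle between jar's own z axis and vertical above 0.61 rad).
It fails at once if the jar or the gauge block is dropped (falls freely by more than about 20 mm) ((contact force between the fingers and jar below 0.1 N and linear speed of jar above 0.6 m/s) or (contact force between the fingers and gauge below 0.1 N and linear speed of gauge above 0.6 m/s)).
It fails at once if the bottle, loupe or blue case is shifted by more than 30 mm or tipped over (distance of any of bottle, loupe, bluecase from where it was at the start of the episode above 0.03 m or angle between any of bottle, loupe's own z axis and vertical above 0.4 rad).
It also fails if it takes over 72 s, if anything falls off the work surface, if the arm or the gripper's body presses on something with over 40 N, if the wrist force passes 120 N, or if a joint passes its speed limit or range.

## Robot

A 6-joint arm with a two-finger parallel gripper is mounted at the origin on the work surface. World frame = base frame: x ahead of the robot, y to its left, z up, the work surface at z = 0. Lengths are in m, angles in rad, forces in N, time in s.
With the tool pointing down it reaches from about 0.25 to 0.8 m from the base axis. Payload 8.5 kg.
Tool frame: the origin (TCP) lies between the finger pads; the fingertips stand 14 mm ahead of it and the grasp point (between the pads) lies 5 mm behind it (robot.tip_reach is the distance from the TCP to the fingertips, in m); z points along the fingers, y is the line along which they close (so a half turn about z gives the same grasp; the last joint's range is limited). The gripper opens to 85 mm and grips with 20 to 120 N. Pads are 22 mm wide; open, the fingers measure 114 mm over their backs; the gripper's body (76 mm by 85 mm) begins 54 mm behind the grasp point. The pads swing forward as they close: fully open they stand 13 mm farther back than shut.
Start: joints at [1.199, 0.238, -0.013, 1.319, 0, 1.571], TCP at [0.191, 0.489, 0.245] pointing down, gripper open.
Joint ranges: [-2.66, 2.66], [-1.03, 1.9], [-1.14, 1.46], [-1.82, 2.27], [-1.45, 1.34], [-3.14, 3.14]. Speed limits (rad/s): [2.22, 2.22, 2.79, 3.14, 3.14, 3.14].

## Interface

Orientations are given as a unit quaternion [x, y, z, w].
In Python, from bench import robot gives the robot as it stands.
- The arm moves only by the tool apply_moves, never from a script. Its arguments are lists of equal length, an entry for each row: "delta_rot": the turn, a rotation vector about the tool's x, y, z as a fraction of full scale, a list of three; "translation": the shift along the tool's x, y, z as a fraction of full scale, a list of three; "claw": the opening, from -1 (shut) to 1 (fully open). A call has 1 to 8 rows; each row is the pose to reach, as a shift and turn from the pose commanded when the call began, along the tool's axes at that moment; what a row does not reach only later rows make up. Full scale, the value 1, is 0.3 m for a shift and 45 degrees for a turn. A row lasts 1/12 s, in which the tool goes at most 41.7 mm and 7.16 degrees, less where a joint would pass 70% of its speed; a pose out of reach is approached as far as the arm can. A call with a number of a shift or a turn outside -1 to 1 is refused whole. A call with a gripper value outside its range is refused whole. The fingers move at their own pace and stop on an object; the grip force is fixed at half the most. Time passes only in rows, so rows that repeat a pose let the fingers close. It gives the time, the measured TCP pose, the force, the opening and the grip force at its end, in the units of the state.
- robot.sense(): the state, without advancing time (a new reading comes with each control period).
- robot.snapshot(name): name is "side" or "top" or "wrist"; returns a dict with "image" (480x640x3 uint8, blue, green, red), "fx", "fy", "cx", "cy" (pixels), "cam_to_world" (4x4, takes a point from camera to world coordinates); the wrist camera has in their place "T_tool_cam" (4x4, takes a point from camera to tool coordinates, whose origin is the TCP and whose axes are the flange's). Camera axes: x right, y up, looking along -z (the intrinsics and any distortion apply to the point x, -y, -z); pixel columns grow to the right and rows downward; lengths in m; the calibration is good to about 2 mm. The wrist camera is an equidistant fisheye: a pixel r from the principal point sees the ray r / f radians off the axis. A picture is of the moment at which its call begins: read the wrist's pose just before it. There is no depth.
- robot.finish_job(): hands the job in; it is judged then, once.
The state is a dict: "time_s": time; "qpos": joint angles; "qvel": joint speeds; "effort": joint torques, N m; "position": TCP position; "ee_rot": TCP orientation; "force": force on the tool from outside, world axes, zero at the start; "wrist_torque": the same for the moment, N m; "opening": opening from 0.0 (shut) to 1.0 (fully open); "grip_force": force on a finger pad.
Only numpy, scipy, OpenCV 4.12 (cv2) and the standard library are available. Lean on these libraries where they do the work, as an engineer would, in place of code of your own. Each camera call takes 0.05 s, during which the arm holds its last target. There are 200 camera calls.

## Working session

There is one attempt and no reset: what is moved stays moved. The work goes in short steps, Python scripts to look and compute and a tool call to move; the robot and the scene stay as the last step left them, time stands still between calls to the robot, and variables do not carry over. Pictures are saved under pics/ and viewed, at most 10 in all, crops included, and the job is handed in when it is done.

Besides the shell and the picture viewer there is one more tool, called by a JSON object that holds its "op" and its "data". apply_moves: Moves the arm, as the interface text tells. Its arguments: {"type":"object","properties":{"delta_rot":{"type":"array","items":{"type":"array","items":{"type":"number"}}},"translation":{"type":"array","items":{"type":"array","items":{"type":"number"}}},"claw":{"type":"array","items":{"type":"number"}}},"required":["delta_rot","translation","claw"]}

```bash
mkdir -p pics; ls; python3 - <<'E'
from bench import robot
import cv2,numpy as np
print(robot.sense())
np.set_printoptions(precision=4,suppress=True)
for n in ("side","top"):
    s=robot.snapshot(n); cv2.imwrite(f"pics/{n}0.png",s["image"])
    print(n,s["fx"],s["fy"],s["cx"],s["cy"],s["cam_to_world"].tolist() if hasattr(s["cam_to_world"],"tolist") else s["cam_to_world"], s.keys())
E
```

```text
pics
{'time_s': 0.0, 'qpos': array([ 1.19899965e+00,  2.38801973e-01, -1.42542915e-02,  1.31918847e+00,
        1.12372096e-05,  1.57083727e+00]), 'qvel': array([-0.00146234, -0.00024245,  0.00172192,  0.00308938,  0.00079926,
       -0.00111933]), 'effort': array([-2.28528203e-03, -5.38782728e+01,  3.46434796e+01,  1.87460147e-02,
       -5.60646083e-05, -1.97028305e-05]), 'position': array([0.19058254, 0.488768  , 0.24466647]), 'ee_rot': array([ 1.84849545e-01,  9.82766565e-01, -7.10688874e-04, -1.39361134e-04]), 'force': array([0.81075221, 0.65452562, 0.0665282 ]), 'wrist_torque': array([-0.02902852, -0.01250413,  0.03691482]), 'grip_force': 0.0, 'opening': 1.0039189737034455}
side 472.5340657790852 472.5340657790852 316.56411018510113 247.38894277420295 [[0.8872098586648421, 0.34600736834651324, -0.3051844814826453, 0.24106501023181967], [-0.46121579230176957, 0.6482747068171875, -0.6058216713130528, -0.5502911837669109], [-0.011775381919998383, 0.6782468618069749, 0.7347397735454562, 0.8178239296056827], [0.0, 0.0, 0.0, 1.0]] dict_keys(['image', 'fx', 'fy', 'cx', 'cy', 'cam_to_world'])
top 505.2006246891352 505.2006246891352 322.9576723889544 232.4040109340398 [[-0.0019112443359034677, 0.9889878769301443, -0.1479842100708511, 0.40358599386331695], [-0.9997973980834229, 0.0010754544952782767, 0.020099905055641423, 0.07424096361635964], [0.020037712711427173, 0.1479926440159574, 0.9887854506344944, 1.1479901943896318], [0.0, 0.0, 0.0, 1.0]] dict_keys(['image', 'fx', 'fy', 'cx', 'cy', 'cam_to_world'])
```

View pics/top0.png

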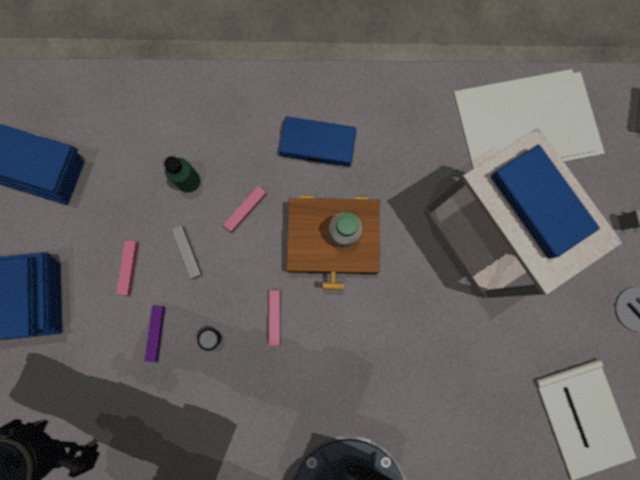

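View pics/side0.png

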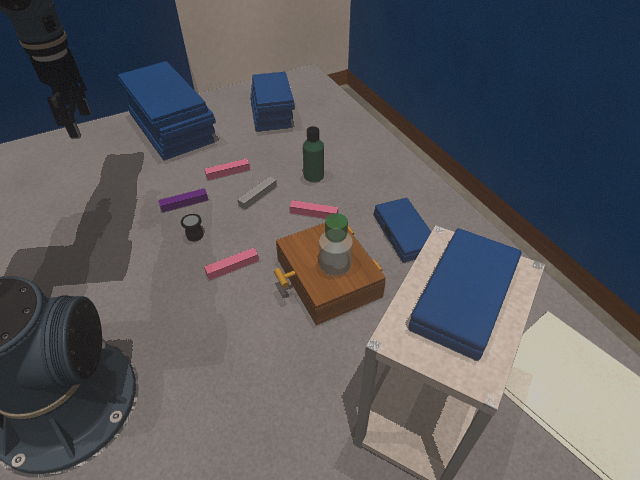

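The grey bar at top (187,252) / side (257,192) fits "steel". The pink bars at top (127,267), (245,209), (274,317) and the purple one at (154,333) are look-alikes. I'll confirm in one enlarged crop and measure from it.

```bash
cat > h.py <<'E'
import numpy as np,cv2
from bench import robot
from scipy.spatial.transform import Rotation as R
np.set_printoptions(precision=4,suppress=True)
K={"side":(472.534,316.564,247.389,np.array([[0.8872098586648421,0.34600736834651324,-0.3051844814826453,0.24106501023181967],[-0.46121579230176957,0.6482747068171875,-0.6058216713130528,-0.5502911837669109],[-0.011775381919998383,0.6782468618069749,0.7347397735454562,0.8178239296056827]])),
"top":(505.2006,322.9577,232.404,np.array([[-0.0019112443359034677,0.9889878769301443,-0.1479842100708511,0.40358599386331695],[-0.9997973980834229,0.0010754544952782767,0.020099905055641423,0.07424096361635964],[0.020037712711427173,0.1479926440159574,0.9887854506344944,1.1479901943896318]]))}
def bp(cam,u,v,z):
    f,cx,cy,T=K[cam]; d=T[:,:3]@np.array([(u-cx)/f,-(v-cy)/f,-1]); o=T[:,3]
    return o+d*(z-o[2])/d[2]
def proj(cam,p):
    f,cx,cy,T=K[cam]; q=T[:,:3].T@(np.array(p)-T[:,3]); return np.array([cx+f*q[0]/-q[2],cy-f*q[1]/-q[2]])
def move(target_p,target_R,):
    """delta in tool axes as fraction from the current pose"""
    s=robot.sense(); R0=R.from_quat(s["ee_rot"]); 
    t=R0.inv().apply(np.array(target_p)-s["position"]); r=(R0.inv()*target_R).as_rotvec()
    print("pos",s["position"],"trans",t/0.3,"rot",np.degrees(r)/45)
E
python3 - <<'E'
import cv2,numpy as np
im=cv2.imread("pics/top0.png")
a=cv2.resize(im[180:300,160:400],None,fx=3.33,fy=3.33,interpolation=cv2.INTER_CUBIC)
cv2.imwrite("pics/c1.png",np.clip(a.astype(float)*1.5,0,255).astype('uint8'));print(a.shape)
im=cv2.imread("pics/side0.png")
a=cv2.resize(im[215:480,330:560],None,fx=2.25,fy=2.25,interpolation=cv2.INTER_CUBIC)
cv2.imwrite("pics/c2.png",np.clip(a.astype(float)*1.4,0,255).astype('uint8'));print(a.shape)
E
```

```text
(400, 799, 3)
(596, 518, 3)
```

View pics/c1.png

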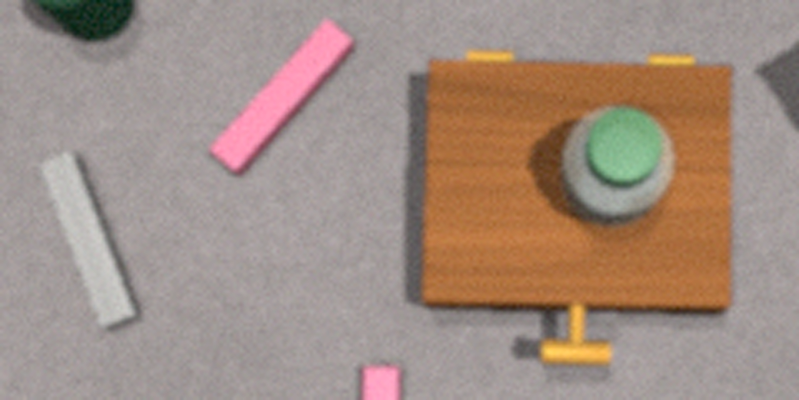

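View pics/c2.png

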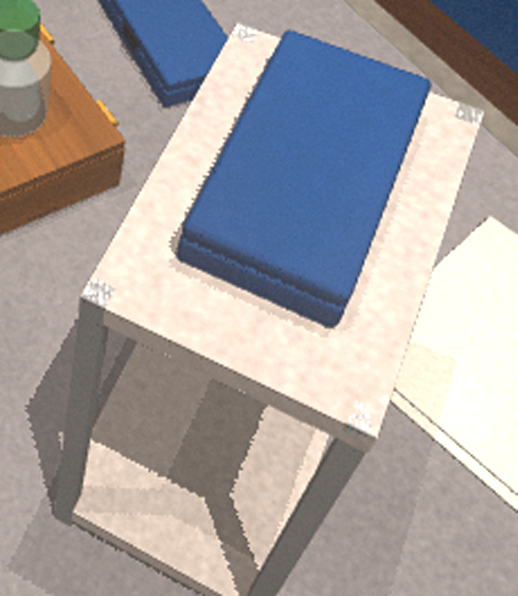

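```bash
python3 - <<'E'
from h import *
from scipy.optimize import least_squares
c1=lambda u,v,z: bp("top",160+u/3.33,180+v/3.33,z)
L=[c1(*p,.067) for p in((429,62),(733,67),(730,305),(424,303))]
print("lid",*L,"c",np.mean(L,axis=0)); 
e=L[0]-L[1]; e2=L[3]-L[2]; print("case y ang",np.degrees(np.arctan2(e[1],e[0]))-90,np.degrees(np.arctan2(e2[1],e2[0]))-90,np.linalg.norm(e),np.linalg.norm(e2), np.linalg.norm(L[0]-L[3]),np.linalg.norm(L[1]-L[2]))
print("pull",c1(576,352,.069-.0),c1(543,352,.069),c1(610,353,.069))
G=[c1(*p,.024) for p in((42,162),(73,152),(137,316),(104,328))]
a=(G[0]+G[1]-G[2]-G[3])/2;print("gauge",np.mean(G,axis=0),np.linalg.norm(a),np.linalg.norm(G[0]-G[1]),"yaw",np.degrees(np.arctan2(a[1],a[0])))
print("stopper",c1(625,145,.193)); print("jar side cam", bp("side",337,221,.193))
# shelf: fit x,y,yaw,h from both views
top=[(464,175),(539,131),(620,241),(547,294)]  # FL, BL, BR, FR
c2=lambda u,v:(330+u/2.25,215+v/2.25)
side=[c2(85,293),c2(238,25),c2(484,115),c2(372,440)]
loc=np.array([(-.08,.12),(.08,.12),(.08,-.12),(-.08,-.12)])
def f(p,res=True):
    x,y,w,h=p; c,s=np.cos(w),np.sin(w); r=[]
    for l,t,d in zip(loc,top,side):
        P=[x+c*l[0]-s*l[1],y+s*l[0]+c*l[1],h]
        r+=list(proj("top",P)-t)+list(proj("side",P)-d)
    return np.array(r)
o=least_squares(f,[.5,-.35,-1,.316]);print("shelf",o.x,np.degrees(o.x[2]));print(o.fun)
for n,u,v,z in(("bottle",174,161,.148),("loupe",208,333,.05)):print(n,bp("top",u,v,z))
print("blue",bp("top",317,137,.037))
E
```

```text
lid [0.6399 0.1266 0.067 ] [ 0.637  -0.0731  0.067 ] [ 0.4805 -0.0682  0.067 ] [0.4819 0.1286 0.067 ] c [0.5598 0.0285 0.067 ]
case y ang -0.8218373116246909 -0.40113434681293825 0.19973727473290598 0.19678824928940397 0.15794323300965663 0.15651982941558815
pull [0.4504 0.0312 0.069 ] [0.4505 0.0523 0.069 ] [0.4498 0.0095 0.069 ]
gauge [0.5279 0.3548 0.024 ] 0.12002146302829685 0.02157686720135591 yaw 22.571843367663984
stopper [0.5638 0.0073 0.193 ]
jar side cam [0.5662 0.0071 0.193 ]
shelf [ 0.582  -0.3039 -0.1214  0.2882] -6.95819628619662
[ -6.7428  66.2321   1.4453 -84.0267 -74.5674  21.4336  26.8393   7.2365
 -21.3712 -72.1724  23.8055  96.5982  48.1323 -35.9744 -38.8121  -3.5291]
bottle [0.6997 0.3565 0.148 ]
loupe [0.3515 0.2967 0.05  ]
blue [0.7906 0.0649 0.037 ]
```

```bash
python3 - <<'E'
from h import *
from scipy.optimize import least_squares
top=[(464,175),(539,131),(620,241),(547,294)]  # FL, BL, BR, FR
c2=lambda u,v:(330+u/2.25,215+v/2.25)
side=[c2(238,25),c2(484,115),c2(372,440),c2(85,293)]
loc=np.array([(-.08,.12),(.08,.12),(.08,-.12),(-.08,-.12)])
def f(p):
    x,y,w,h=p; c,s=np.cos(w),np.sin(w); r=[]
    for l,t,d in zip(loc,top,side):
        P=[x+c*l[0]-s*l[1],y+s*l[0]+c*l[1],h]
        r+=list(proj("top",P)-t)+list(proj("side",P)-d)
    return np.array(r)
o=least_squares(f,[.5,-.35,-1,.316]);print("shelf",o.x,np.degrees(o.x[2]));print(o.fun)
x,y,w,h=o.x
for l in loc: print(x+np.cos(w)*l[0]-np.sin(w)*l[1],y+np.sin(w)*l[0]+np.cos(w)*l[1])
E
```

```text
shelf [ 0.5696 -0.3129 -1.0074  0.3157] -57.721492885984404
[-1.2824 -0.5721 -0.004  -0.4532 -0.8938 -4.1656  0.5536 -0.3627  1.5158
  1.8754  1.5082  0.7404 -1.8177  0.1734 -2.9041  1.9485]
0.6283651475887173 -0.1812143464115445
0.7138107853179667 -0.31648830175048576
0.5108998523095549 -0.44465675834435986
0.4254542145803055 -0.3093828030054186
```

```bash
cat >> h.py <<'E'
def O(az,tilt):
    a,t=np.radians([az,tilt]); z=np.array([np.sin(t)*np.cos(a),np.sin(t)*np.sin(a),-np.cos(t)]); y=np.array([-np.sin(a),np.cos(a),0])
    return R.from_matrix(np.c_[np.cross(y,z),y,z])
A0=-57.7
def chain(pts):
    """pts: list of (p,rot), rows relative to the present pose"""
    s=robot.sense(); R0=R.from_quat(s["ee_rot"])
    print("t",round(s["time_s"],2),"pos",s["position"],"F",s["force"],"open",round(s["opening"],3),"grip",s["grip_force"],"q",s["qpos"])
    for p,r in pts: print((R0.inv().apply(np.array(p)-s["position"])/.3).round(3).tolist(),(np.degrees((R0.inv()*r).as_rotvec())/45).round(3).tolist())
E
python3 - <<'E'
from h import *
print(robot.snapshot("wrist")["T_tool_cam"])
t=O(A0,43).as_matrix()[:,2]; G=np.array([.565,.007,.179])+.005*t; P=G-.12*t
print(G,P)
chain([([.36,.28,.28],O(A0,0)),([.36,.28,.28],O(A0,20)),(P,O(A0,43))])
E
```

```text
[[ 0.0011  0.946   0.3241  0.0833]
 [ 1.     -0.0011  0.      0.0003]
 [ 0.0004  0.3241 -0.946  -0.1275]
 [ 0.      0.      0.      1.    ]]
[0.5668 0.0041 0.1753] [0.5231 0.0733 0.2631]
t 0.15 pos [0.1906 0.4889 0.2448] F [ 0.7123  0.5569 -0.5248] open 1.004 grip 0.0 q [ 1.199   0.2387 -0.014   1.3192  0.      1.5708]
[-0.779, -0.444, -0.117] [-0.001, 0.0, 0.809]
[-0.779, -0.444, -0.117] [0.14, -0.429, 0.801]
[-1.536, -0.888, -0.06] [0.302, -0.922, 0.771]
```

{"op": "apply_moves", "data": {"delta_rot": [[0.02, -0.06, 0.12], [0.04, -0.12, 0.24], [0.06, -0.18, 0.36], [0.08, -0.24, 0.48], [0.1, -0.3, 0.6], [0.12, -0.36, 0.7], [0.14, -0.43, 0.8], [0.14, -0.43, 0.8]], "translation": [[-0.1, -0.06, -0.01], [-0.2, -0.12, -0.03], [-0.3, -0.18, -0.05], [-0.4, -0.24, -0.07], [-0.5, -0.3, -0.09], [-0.6, -0.36, -0.1], [-0.7, -0.42, -0.11], [-0.78, -0.444, -0.117]], "claw": [1, 1, 1, 1, 1, 1, 1, 1]}}

```text
time_s: 0.82
position: [0.3608, 0.278, 0.2801]
ee_rot: [0.477, 0.861, -0.085, 0.154]
force: [0.0, 0.9, -0.9]
opening: 1.0
grip_force: 0.0
```

```bash
python3 - <<'E'
from h import *
t=O(A0,43).as_matrix()[:,2]; G=np.array([.565,.007,.179])+.005*t; P=G-.12*t
chain([(P,O(A0,43)),(G,O(A0,43))])
E
```

```text
t 0.82 pos [0.3608 0.278  0.2801] F [ 0.0098  0.9335 -0.887 ] open 1.0 grip 0.0 q [ 0.87    0.1759 -0.054   1.453  -0.3357  1.9001]
[-0.793, 0.096, 0.353] [-0.003, -0.506, -0.004]
[-0.947, 0.097, 0.721] [-0.003, -0.506, -0.004]
```

{"op": "apply_moves", "data": {"delta_rot": [[0, -0.08, 0], [0, -0.16, 0], [0, -0.24, 0], [0, -0.32, 0], [0, -0.4, 0], [0, -0.48, 0], [-0.003, -0.506, -0.004], [-0.003, -0.506, -0.004]], "translation": [[-0.11, 0.01, 0.05], [-0.22, 0.03, 0.1], [-0.33, 0.04, 0.15], [-0.44, 0.05, 0.2], [-0.55, 0.065, 0.25], [-0.66, 0.08, 0.3], [-0.76, 0.09, 0.34], [-0.793, 0.096, 0.353]], "claw": [1, 1, 1, 1, 1, 1, 1, 1]}}

```text
time_s: 1.48
position: [0.5243, 0.0732, 0.2613]
ee_rot: [0.448, 0.816, -0.176, 0.32]
force: [-0.4, -0.2, -0.3]
opening: 1.001
grip_force: 0.0
```

```bash
python3 - <<'E'
from h import *
t=O(A0,43).as_matrix()[:,2]; G=np.array([.565,.007,.179])+.005*t
chain([(G,O(A0,43))])
s=robot.sense(); w=robot.snapshot("wrist"); print(w["fx"],w["cx"],w["cy"])
cv2.imwrite("pics/w1.png",w["image"])
Rt=R.from_quat(s["ee_rot"]); T=w["T_tool_cam"]
def pw(p):
    q=T[:3,:3].T@(Rt.inv().apply(np.array(p)-s["position"])-T[:3,3]); v=np.array([q[0],-q[1],-q[2]])
    th=np.arctan2(np.hypot(v[0],v[1]),v[2]); k=w["fx"]*th/np.hypot(v[0],v[1]); return w["cx"]+k*v[0],w["cy"]+k*v[1]
print("expect stopper top",pw([.565,.007,.193]),"jar foot",pw([.565,.007,.067]))
E
```

```text
t 1.48 pos [0.5243 0.0732 0.2613] F [-0.4226 -0.169  -0.283 ] open 1.001 grip 0.0 q [ 0.5243  0.1874 -0.2441  1.101  -0.7481  1.5128]
[-0.003, -0.004, 0.394] [0.002, -0.002, 0.004]
371.64829954431775 322.9221241995466 242.45480275539543
expect stopper top (np.float64(320.3265878610816), np.float64(264.40074387734734)) jar foot (np.float64(321.13322327641174), np.float64(129.8684499701291))
```

View pics/w1.png

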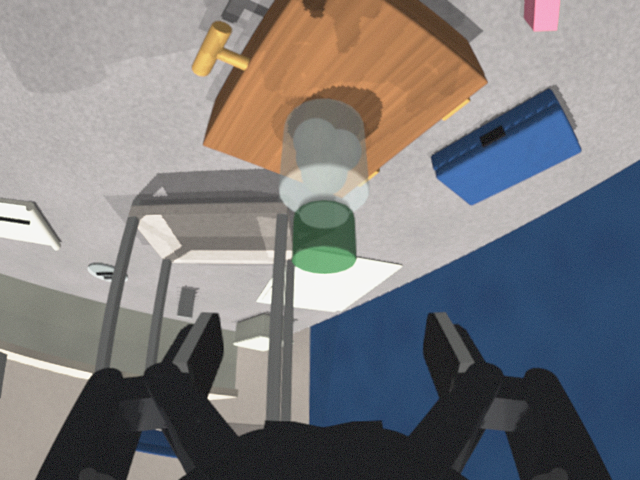

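The stopper shows at (324,240), 4 px right of where I expected it (about 2 mm), and it is centred between the fingers. I'll advance along the tool and grip.

{"op": "apply_moves", "data": {"delta_rot": [[0, 0, 0], [0, 0, 0], [0, 0, 0], [0, 0, 0], [0, 0, 0], [0, 0, 0], [0, 0, 0], [0, 0, 0]], "translation": [[0, 0, 0.06], [0, 0, 0.12], [0, 0, 0.18], [0, 0, 0.24], [0, 0.001, 0.3], [-0.002, 0.002, 0.35], [-0.003, 0.002, 0.39], [-0.003, 0.002, 0.394]], "claw": [1, 1, 1, 1, 1, 1, 1, 1]}}

```text
time_s: 2.2
position: [0.5671, 0.0072, 0.1745]
ee_rot: [0.448, 0.817, -0.176, 0.319]
force: [-0.5, 0.2, -0.8]
opening: 1.004
grip_force: 0.0
```

{"op": "apply_moves", "data": {"delta_rot": [[0, 0, 0], [0, 0, 0], [0, 0, 0], [0, 0, 0], [0, 0, 0], [0, 0, 0], [0, 0, 0], [0, 0, 0]], "translation": [[0, 0, 0], [0, 0, 0], [0, 0, 0], [0, 0, 0], [0, 0, 0], [0, 0, 0], [0, 0, 0], [0, 0, 0]], "claw": [0.4, 0.2, 0, -0.2, -0.4, -0.6, -0.8, -1]}}

```text
time_s: 2.87
position: [0.568, 0.0083, 0.1771]
ee_rot: [0.448, 0.816, -0.175, 0.321]
force: [-2.9, 0.6, 5.4]
opening: 0.499
grip_force: 60.1
```

```bash
python3 - <<'E'
from h import *
s=robot.sense(); p=s["position"]; r=O(A0,43); off=p-np.array([.566,.008,.067])   # tcp minus jar foot
print("off",off)
ex=np.array([np.cos(np.radians(A0)),np.sin(np.radians(A0)),0]); S=np.array([.5696,-.3129,0])
up=p+[0,0,.03]; A=S-.2*ex+off+[0,0,.1]; B=S-.2*ex+off+[0,0,.042]; C=S-.008*ex+off+[0,0,.042]
print(A,B,C)
chain([(q,r) for q in(up,A,B,C)])
E
```

```text
off [0.002  0.0003 0.1101]
[ 0.4647 -0.1436  0.2101] [ 0.4647 -0.1436  0.1521] [ 0.5673 -0.3058  0.1521]
t 2.87 pos [0.568  0.0083 0.1771] F [-2.8652  0.6121  5.4303] open 0.499 grip 60.13372242450714 q [ 0.3647  0.2436 -0.4142  0.7255 -0.7281  1.2963]
[-0.068, 0.0, -0.073] [0.006, -0.004, 0.002]
[-0.253, -0.562, 0.082] [0.006, -0.004, 0.002]
[-0.121, -0.563, 0.224] [0.006, -0.004, 0.002]
[-0.59, -0.566, 0.659] [0.006, -0.004, 0.002]
```

{"op": "apply_moves", "data": {"delta_rot": [[0, 0, 0], [0, 0, 0], [0, 0, 0], [0, 0, 0], [0, 0, 0], [0, 0, 0], [0, 0, 0], [0, 0, 0]], "translation": [[-0.01, 0, -0.01], [-0.025, 0, -0.025], [-0.04, 0, -0.04], [-0.055, 0, -0.058], [-0.068, 0, -0.073], [-0.08, -0.02, -0.07], [-0.095, -0.05, -0.06], [-0.11, -0.09, -0.05]], "claw": [-1, -1, -1, -1, -1, -1, -1, -1]}}

```text
time_s: 3.53
position: [0.5523, -0.0189, 0.2095]
ee_rot: [0.447, 0.817, -0.175, 0.32]
force: [-0.2, -0.1, -3.2]
opening: 0.502
grip_force: 61.3
```

{"op": "apply_moves", "data": {"delta_rot": [[0, 0, 0], [0, 0, 0], [0, 0, 0], [0, 0, 0], [0, 0, 0], [0, 0, 0], [0, 0, 0], [0, 0, 0]], "translation": [[-0.02, -0.05, 0.015], [-0.04, -0.11, 0.03], [-0.06, -0.18, 0.05], [-0.08, -0.25, 0.07], [-0.1, -0.32, 0.09], [-0.12, -0.39, 0.11], [-0.135, -0.44, 0.125], [-0.143, -0.472, 0.132]], "claw": [-1, -1, -1, -1, -1, -1, -1, -1]}}

```text
time_s: 4.2
position: [0.462, -0.1455, 0.209]
ee_rot: [0.448, 0.816, -0.176, 0.32]
force: [-1.2, -0.4, -3.7]
opening: 0.496
grip_force: 61.3
```

```bash
python3 - <<'E'
from h import *
chain([([ 0.4647,-0.1436,0.1521],O(A0,43)),([0.5673,-0.3058,0.1521],O(A0,43))])
w=robot.snapshot("side"); v=robot.snapshot("wrist")
cv2.imwrite("pics/s2.png",np.hstack([cv2.resize(w["image"],(400,300)),cv2.resize(v["image"],(400,300))]))
E
```

```text
t 4.2 pos [ 0.462  -0.1455  0.209 ] F [-1.1788 -0.4237 -3.6699] open 0.496 grip 61.335904598236084 q [ 0.0626 -0.0592 -0.6972  0.5126 -0.637   0.9261]
[0.129, 0.011, 0.139] [0.002, -0.005, 0.003]
[-0.34, 0.009, 0.573] [0.002, -0.005, 0.003]
```

View pics/s2.png

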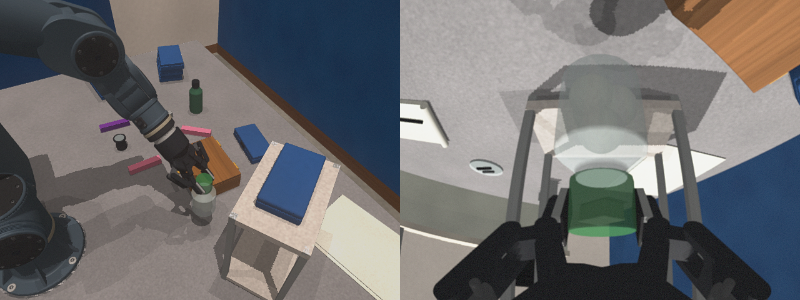

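The jar is gripped upright (right half, stopper at (603,205)) and centred in front of the shelf opening. I'll lower it and slide it in.

{"op": "apply_moves", "data": {"delta_rot": [[0, 0, 0], [0, 0, 0], [0, 0, 0], [0, 0, 0], [0, 0, 0], [0, 0, 0], [0, 0, 0], [0, 0, 0]], "translation": [[0.02, 0.001, 0.02], [0.04, 0.003, 0.04], [0.06, 0.005, 0.065], [0.085, 0.007, 0.09], [0.105, 0.009, 0.115], [0.12, 0.01, 0.13], [0.129, 0.01, 0.139], [0.129, 0.01, 0.139]], "claw": [-1, -1, -1, -1, -1, -1, -1, -1]}}

```text
time_s: 4.97
position: [0.4669, -0.1418, 0.1518]
ee_rot: [0.447, 0.817, -0.175, 0.32]
force: [0.6, -0.7, -3.6]
opening: 0.499
grip_force: 61.6
```

{"op": "apply_moves", "data": {"delta_rot": [[0, 0, 0], [0, 0, 0], [0, 0, 0], [0, 0, 0], [0, 0, 0], [0, 0, 0], [0, 0, 0], [0, 0, 0]], "translation": [[-0.02, 0, 0.02], [-0.06, 0, 0.06], [-0.12, 0, 0.11], [-0.19, 0, 0.18], [-0.26, 0, 0.24], [-0.33, 0, 0.31], [-0.4, 0, 0.37], [-0.42, 0, 0.39]], "claw": [-1, -1, -1, -1, -1, -1, -1, -1]}}

```text
time_s: 5.63
position: [0.5622, -0.2907, 0.1542]
ee_rot: [0.449, 0.815, -0.175, 0.322]
force: [1.0, -0.9, -3.1]
opening: 0.5
grip_force: 61.7
```

```bash
python3 - <<'E'
from h import *
chain([([0.5673,-0.3058,0.1521],O(A0,43)),([0.5673,-0.3058,0.1401],O(A0,43))])
E
```

```text
t 5.63 pos [ 0.5622 -0.2907  0.1542] F [ 1.0349 -0.9206 -3.0776] open 0.5 grip 61.70774817466736 q [-0.2633  0.1856 -0.643   0.1383 -0.4768  0.5917]
[-0.033, -0.013, 0.04] [0.005, 0.0, -0.001]
[-0.006, -0.013, 0.07] [0.005, 0.0, -0.001]
```

{"op": "apply_moves", "data": {"delta_rot": [[0, 0, 0], [0, 0, 0], [0, 0, 0], [0, 0, 0], [0, 0, 0], [0, 0, 0], [0, 0, 0], [0, 0, 0]], "translation": [[-0.01, -0.003, 0.01], [-0.017, -0.006, 0.018], [-0.016, -0.006, 0.023], [-0.011, -0.006, 0.028], [-0.006, -0.006, 0.034], [-0.001, -0.006, 0.039], [0.004, -0.006, 0.045], [0.008, -0.006, 0.05]], "claw": [-1, -1, -1, -1, -1, -1, -1, -1]}}

```text
time_s: 6.3
position: [0.5629, -0.2949, 0.1401]
ee_rot: [0.448, 0.816, -0.175, 0.321]
force: [-5.6, 2.0, 12.2]
opening: 0.5
grip_force: 63.3
```

```bash
python3 - <<'E'
from h import *
chain([])
E
```

```text
t 6.3 pos [ 0.5629 -0.2949  0.1401] F [-5.5919  1.9806 12.1916] open 0.5 grip 63.29729676246643 q [-0.2723  0.209  -0.6594  0.0968 -0.4701  0.5814]
```

{"op": "apply_moves", "data": {"delta_rot": [[0, 0, 0], [0, 0, 0], [0, 0, 0], [0, 0, 0], [0, 0, 0], [0, 0, 0], [0, 0, 0], [0, 0, 0]], "translation": [[0, 0, 0], [0, 0, 0], [0, 0, 0], [0, 0, 0], [0, 0, 0], [0, 0, 0], [0, 0, 0], [0, 0, 0]], "claw": [0.05, 0.15, 0.3, 0.5, 0.7, 1, 1, 1]}}

```text
time_s: 6.97
position: [0.5627, -0.295, 0.1397]
ee_rot: [0.448, 0.816, -0.175, 0.32]
force: [-0.3, -0.6, 0.8]
opening: 1.001
grip_force: 0.0
```

{"op": "apply_moves", "data": {"delta_rot": [[0, 0, 0], [0, 0, 0], [0, 0, 0], [0, 0, 0], [0, 0, 0], [0, 0, 0], [0, 0, 0], [0, 0, 0]], "translation": [[0, 0, -0.04], [0, 0, -0.1], [0, 0, -0.18], [0, 0, -0.26], [0, 0, -0.36], [0, 0, -0.46], [0, 0, -0.56], [0, 0, -0.66]], "claw": [1, 1, 1, 1, 1, 1, 1, 1]}}

```text
time_s: 7.63
position: [0.4892, -0.1812, 0.2862]
ee_rot: [0.448, 0.816, -0.175, 0.32]
force: [0.2, 0.2, 0.8]
opening: 0.998
grip_force: 0.0
```

```bash
python3 - <<'E'
from h import *
a=-.6; t=O(a,40).as_matrix()[:,2]; PL=np.array([.450,.031,.061]); 
chain([(PL-.08*t,O(a,40)),(PL+.005*t,O(a,40))])
w=robot.snapshot("side"); v=robot.snapshot("wrist")
cv2.imwrite("pics/s3.png",np.hstack([w["image"][200:480,330:560],cv2.resize(v["image"],(373,280))]))
E
```

```text
t 7.63 pos [ 0.4892 -0.1812  0.2862] F [0.1538 0.2275 0.8238] open 0.998 grip 0.0 q [-0.0356 -0.0939 -0.5204  0.6594 -0.5929  0.8171]
[0.929, 0.126, -0.115] [-0.834, 0.058, -0.949]
[1.004, 0.278, 0.112] [-0.834, 0.058, -0.949]
```

View pics/s3.png

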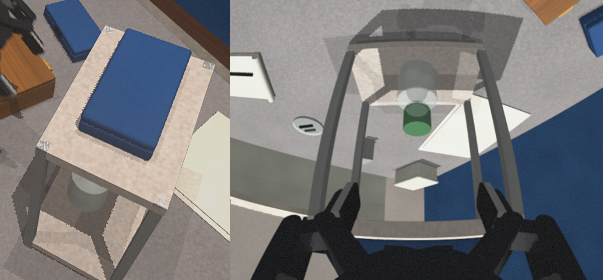

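The jar stands upright on the lower board (left crop, (88,190)), clear of the fingers. Next is the lid pull.

```bash
python3 - <<'E'
from h import *
chain([([.37,0,.22],O(-.6,40))])
E
```

```text
t 7.73 pos [ 0.4907 -0.1803  0.2891] F [ 0.8178 -1.0401  0.5951] open 1.0 grip 0.0 q [-0.0339 -0.0965 -0.5175  0.6593 -0.5929  0.8168]
[0.686, -0.016, -0.325] [-0.83, 0.065, -0.949]
```

{"op": "apply_moves", "data": {"delta_rot": [[-0.08, 0.006, -0.09], [-0.18, 0.012, -0.2], [-0.28, 0.02, -0.32], [-0.38, 0.03, -0.43], [-0.48, 0.04, -0.55], [-0.58, 0.05, -0.66], [-0.68, 0.055, -0.78], [-0.78, 0.06, -0.89]], "translation": [[0.07, 0, -0.06], [0.15, 0, -0.12], [0.24, 0, -0.18], [0.33, 0, -0.22], [0.42, 0, -0.26], [0.51, 0, -0.29], [0.6, -0.01, -0.31], [0.686, -0.016, -0.325]], "claw": [1, 1, 1, 1, 1, 1, 1, 1]}}

```text
time_s: 8.4
position: [0.3682, 0.0001, 0.216]
ee_rot: [0.031, 0.939, -0.012, 0.341]
force: [0.5, -0.2, -0.7]
opening: 1.0
grip_force: 0.0
```

```bash
python3 - <<'E'
from h import *
a=-.6; t=O(a,40).as_matrix()[:,2]; PL=np.array([.450,.031,.061]); 
chain([(PL-.07*t,O(a,40)),(PL+.005*t,O(a,40))])
E
```

```text
t 8.4 pos [0.3682 0.0001 0.216 ] F [ 0.4713 -0.1656 -0.7186] open 1.0 grip 0.0 q [ 0.0702 -0.502  -0.9515  0.4288 -0.088   0.104 ]
[0.128, 0.113, 0.333] [-0.046, -0.001, -0.053]
[0.128, 0.122, 0.583] [-0.046, -0.001, -0.053]
```

{"op": "apply_moves", "data": {"delta_rot": [[-0.01, 0, -0.01], [-0.02, 0, -0.02], [-0.03, 0, -0.03], [-0.046, 0, -0.053], [-0.046, 0, -0.053], [-0.046, 0, -0.053], [-0.046, 0, -0.053], [-0.046, 0, -0.053]], "translation": [[0.015, 0.015, 0.04], [0.04, 0.03, 0.09], [0.06, 0.05, 0.15], [0.08, 0.07, 0.2], [0.1, 0.09, 0.26], [0.12, 0.11, 0.31], [0.128, 0.114, 0.33], [0.128, 0.114, 0.333]], "claw": [1, 1, 1, 1, 1, 1, 1, 1]}}

```text
time_s: 9.07
position: [0.4082, 0.031, 0.1182]
ee_rot: [0.008, 0.941, -0.003, 0.337]
force: [-0.6, 0.8, 0.3]
opening: 1.001
grip_force: 0.0
```

```bash
python3 - <<'E'
from h import *
a=-.6; t=O(a,40).as_matrix()[:,2]; PL=np.array([.450,.031,.061]); 
chain([(PL+.005*t,O(a,40))])
s=robot.sense(); w=robot.snapshot("wrist"); cv2.imwrite("pics/w4.png",w["image"][:400])
Rt=R.from_quat(s["ee_rot"]); T=w["T_tool_cam"]
def pw(p):
    q=T[:3,:3].T@(Rt.inv().apply(np.array(p)-s["position"])-T[:3,3]); v=np.array([q[0],-q[1],-q[2]])
    th=np.arctan2(np.hypot(v[0],v[1]),v[2]); k=w["fx"]*th/np.hypot(v[0],v[1]); return round(w["cx"]+k*v[0],1),round(w["cy"]+k*v[1],1)
print("expect pull ends",pw([.45,.053,.061]),pw([.45,.009,.061]),pw([.45,.031,.061]))
print(pw([.455,.031,.061]),pw([.45,.031,.066]),pw([.45,.036,.061]))
E
```

```text
t 9.07 pos [0.4082 0.031  0.1182] F [-0.6368  0.7744  0.2536] open 1.001 grip 0.0 q [ 0.1541 -0.2102 -1.1407 -0.0408 -0.1095  0.1329]
[0.013, 0.003, 0.252] [-0.007, -0.012, -0.007]
expect pull ends (np.float64(361.9), np.float64(262.0)) (np.float64(285.7), np.float64(262.5)) (np.float64(323.8), np.float64(262.3))
(np.float64(323.9), np.float64(266.4)) (np.float64(323.8), np.float64(270.0)) (np.float64(332.4), np.float64(262.3))
```

View pics/w4.png

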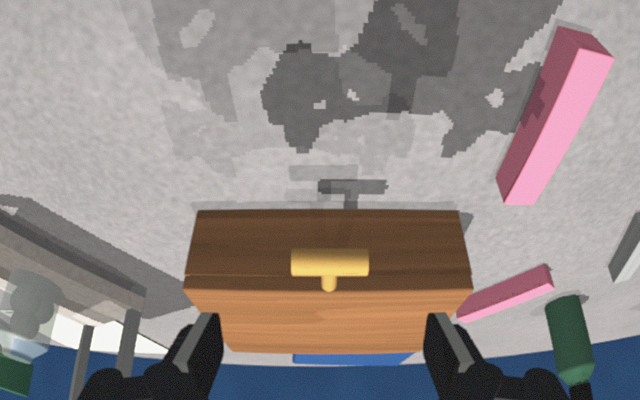

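The pull is centred at (330,263) against an expected (324,262), so it lies about 3 mm further to +y. Joint 3 is at its limit here, so I'll use a 20° tilt instead.

```bash
python3 - <<'E'
from h import *
a=-.6; t=O(a,20).as_matrix()[:,2]; PL=np.array([.450,.034,.061]); 
chain([(PL-.07*t,O(a,20)),(PL+.005*t,O(a,20))])
E
```

```text
t 9.12 pos [0.4076 0.0307 0.1182] F [ 0.3793 -0.6977  0.2968] open 1.001 grip 0.0 q [ 0.1536 -0.2118 -1.1412 -0.0394 -0.1094  0.1326]
[-0.066, 0.013, 0.017] [-0.006, 0.432, -0.008]
[0.018, 0.014, 0.253] [-0.006, 0.432, -0.008]
```

{"op": "apply_moves", "data": {"delta_rot": [[0, 0.08, 0], [0, 0.16, 0], [0, 0.24, 0], [0, 0.32, 0], [0, 0.4, 0], [-0.006, 0.432, -0.008], [-0.006, 0.432, -0.008], [-0.006, 0.432, -0.008]], "translation": [[-0.015, 0.002, 0.004], [-0.03, 0.005, 0.007], [-0.045, 0.008, 0.01], [-0.06, 0.01, 0.014], [-0.066, 0.012, 0.017], [-0.066, 0.013, 0.017], [-0.066, 0.013, 0.017], [-0.066, 0.013, 0.017]], "claw": [1, 1, 1, 1, 1, 1, 1, 1]}}

```text
time_s: 9.78
position: [0.4263, 0.034, 0.1283]
ee_rot: [0.006, 0.985, -0.001, 0.175]
force: [-0.4, 0.2, 0.8]
opening: 0.998
grip_force: 0.0
```

```bash
python3 - <<'E'
from h import *
a=-.6; t=O(a,20).as_matrix()[:,2]; PL=np.array([.450,.034,.061]); 
chain([(PL+.005*t,O(a,20))])
E
```

```text
t 9.78 pos [0.4263 0.034  0.1283] F [-0.389   0.1948  0.7606] open 0.998 grip 0.0 q [ 0.107  -0.0741 -0.7627  0.5321 -0.0402  0.1117]
[0.003, 0.001, 0.254] [0.0, 0.004, -0.002]
```

{"op": "apply_moves", "data": {"delta_rot": [[0, 0, 0], [0, 0, 0], [0, 0, 0], [0, 0, 0], [0, 0, 0], [0, 0, 0], [0, 0, 0], [0, 0, 0]], "translation": [[0.001, 0, 0.04], [0.002, 0, 0.08], [0.003, 0, 0.12], [0.003, 0.001, 0.16], [0.003, 0.001, 0.2], [0.003, 0.001, 0.24], [0.003, 0.001, 0.254], [0.003, 0.001, 0.254]], "claw": [1, 1, 1, 1, 1, 1, 1, 1]}}

```text
time_s: 10.45
position: [0.4507, 0.0343, 0.0554]
ee_rot: [0.005, 0.985, -0.001, 0.174]
force: [0.3, 0.3, 0.6]
opening: 1.003
grip_force: 0.0
```

{"op": "apply_moves", "data": {"delta_rot": [[0, 0, 0], [0, 0, 0], [0, 0, 0], [0, 0, 0], [0, 0, 0], [0, 0, 0], [0, 0, 0], [0, 0, 0]], "translation": [[0, 0, 0], [0, 0, 0], [0, 0, 0], [0, 0, 0], [0, 0, 0], [0, 0, 0], [0, 0, 0], [0, 0, 0]], "claw": [0.4, 0.2, 0, -0.2, -0.4, -0.6, -0.8, -1]}}

```text
time_s: 11.12
position: [0.4524, 0.034, 0.0572]
ee_rot: [0.006, 0.984, -0.001, 0.176]
force: [-7.8, -3.9, 13.8]
opening: 0.501
grip_force: 58.6
```

```bash
cat >> h.py <<'E'
def arc(p0,th0,ths,tilts,a=-.6):
    """tcp p0 at lid angle th0; keep the grasp point (5 mm behind tcp) on the arc about the hinge"""
    ex=np.array([np.cos(np.radians(a)),np.sin(np.radians(a)),0]); r=.1901
    R0=R.from_quat(robot.sense()["ee_rot"]); g0=p0-R0.apply([0,0,.005])
    pos=lambda th:-r*np.cos(th+.0316)*ex+np.array([0,0,r*np.sin(th+.0316)])
    out=[]
    for th,ti in zip(ths,tilts):
        o=O(a,ti); out.append((g0+pos(th)-pos(th0)+o.apply([0,0,.005]),o))
    return out
E
python3 - <<'E'
from h import *
s=robot.sense()
chain(arc(s["position"],0,np.linspace(.04,.66,8),[20]*8))
E
```

```text
t 11.12 pos [0.4524 0.034  0.0572] F [-7.8013 -3.8651 13.8412] open 0.501 grip 58.582255840301514 q [ 0.1001  0.0853 -0.8469  0.2874 -0.039   0.1047]
[-0.01, 0.0, -0.023] [-0.001, 0.005, -0.001]
[-0.035, -0.0, -0.073] [-0.001, 0.005, -0.001]
[-0.065, -0.0, -0.121] [-0.001, 0.005, -0.001]
[-0.099, -0.0, -0.166] [-0.001, 0.005, -0.001]
[-0.136, -0.0, -0.207] [-0.001, 0.005, -0.001]
[-0.178, -0.0, -0.245] [-0.001, 0.005, -0.001]
[-0.222, 0.0, -0.28] [-0.001, 0.005, -0.001]
[-0.269, 0.0, -0.31] [-0.001, 0.005, -0.001]
```

{"op": "apply_moves", "data": {"delta_rot": [[0, 0, 0], [0, 0, 0], [0, 0, 0], [0, 0, 0], [0, 0, 0], [0, 0, 0], [0, 0, 0], [0, 0, 0]], "translation": [[-0.01, 0, -0.023], [-0.035, 0, -0.073], [-0.065, 0, -0.121], [-0.099, 0, -0.166], [-0.136, 0, -0.207], [-0.178, 0, -0.245], [-0.222, 0, -0.28], [-0.269, 0, -0.31]], "claw": [-1, -1, -1, -1, -1, -1, -1, -1]}}

```text
time_s: 11.78
position: [0.4949, 0.0332, 0.1714]
ee_rot: [0.006, 0.985, -0.001, 0.174]
force: [4.9, -4.2, -10.9]
opening: 0.498
grip_force: 62.7
```

```bash
python3 - <<'E'
from h import *
chain(arc(np.array([.4524,.034,.0572]),0,np.linspace(.74,1.3,8),[20]*8))
E
```

```text
t 11.78 pos [0.4949 0.0332 0.1714] F [  4.8678  -4.2457 -10.8757] open 0.498 grip 62.69266963005066 q [ 0.0874  0.0008 -0.5629  0.6591 -0.0347  0.093 ]
[-0.049, 0.001, -0.026] [-0.002, 0.001, -0.001]
[-0.096, 0.001, -0.046] [-0.002, 0.001, -0.001]
[-0.144, 0.001, -0.062] [-0.002, 0.001, -0.001]
[-0.193, 0.001, -0.075] [-0.002, 0.001, -0.001]
[-0.243, 0.002, -0.084] [-0.002, 0.001, -0.001]
[-0.293, 0.002, -0.088] [-0.002, 0.001, -0.001]
[-0.344, 0.002, -0.089] [-0.002, 0.001, -0.001]
[-0.395, 0.002, -0.085] [-0.002, 0.001, -0.001]
```

Tracking is good with low force. I'll carry on along the arc.

{"op": "apply_moves", "data": {"delta_rot": [[0, 0, 0], [0, 0, 0], [0, 0, 0], [0, 0, 0], [0, 0, 0], [0, 0, 0], [0, 0, 0], [0, 0, 0]], "translation": [[-0.049, 0, -0.026], [-0.096, 0, -0.046], [-0.144, 0, -0.062], [-0.193, 0, -0.075], [-0.243, 0.001, -0.084], [-0.293, 0.001, -0.088], [-0.344, 0.002, -0.089], [-0.395, 0.002, -0.085]], "claw": [-1, -1, -1, -1, -1, -1, -1, -1]}}

```text
time_s: 12.45
position: [0.5974, 0.0313, 0.2361]
ee_rot: [0.006, 0.985, -0.003, 0.174]
force: [-4.0, -10.1, -0.9]
opening: 0.494
grip_force: 60.8
```

```bash
python3 - <<'E'
from h import *
chain(arc(np.array([.4524,.034,.0572]),0,np.linspace(1.36,1.62,6),[20]*6))
E
```

```text
t 12.45 pos [0.5974 0.0313 0.2361] F [ -4.0414 -10.1129  -0.8733] open 0.494 grip 60.84768533706665 q [ 0.0673  0.1276 -0.2457  0.8493 -0.0306  0.0749]
[-0.037, 0.004, 0.006] [-0.005, 0.001, -0.002]
[-0.069, 0.004, 0.012] [-0.005, 0.001, -0.002]
[-0.101, 0.004, 0.02] [-0.005, 0.001, -0.002]
[-0.133, 0.004, 0.03] [-0.005, 0.001, -0.002]
[-0.164, 0.004, 0.041] [-0.005, 0.001, -0.002]
[-0.194, 0.005, 0.054] [-0.005, 0.001, -0.002]
```

{"op": "apply_moves", "data": {"delta_rot": [[0, 0, 0], [0, 0, 0], [0, 0, 0], [0, 0, 0], [0, 0, 0], [0, 0, 0], [0, 0, 0]], "translation": [[-0.037, -0.002, 0.006], [-0.069, -0.004, 0.012], [-0.101, -0.005, 0.02], [-0.133, -0.005, 0.03], [-0.164, -0.005, 0.041], [-0.194, -0.005, 0.054], [-0.194, -0.005, 0.054]], "claw": [-1, -1, -1, -1, -1, -1, -1]}}

```text
time_s: 13.03
position: [0.66, 0.03, 0.2417]
ee_rot: [0.006, 0.984, -0.002, 0.176]
force: [0.3, -5.5, 3.4]
opening: 0.496
grip_force: 60.6
```

```bash
python3 - <<'E'
from h import *
s=robot.sense(); g=s["position"]-R.from_quat(s["ee_rot"]).apply([0,0,.005])
h=np.array([.4524,.034,.0572])-O(-.6,20).apply([0,0,.005])+[.19,-.002,-.006]; d=g-h
print("grasp",g,"lid ang",np.arctan2(d[2],-d[0])-.0316)
chain([])
E
```

```text
grasp [0.6582 0.03   0.2464] lid ang 1.6309731045815552
t 13.03 pos [0.66   0.03   0.2417] F [ 0.3162 -5.4927  3.431 ] open 0.496 grip 60.63853561878204 q [ 0.0565  0.2273 -0.1063  0.8847 -0.025   0.0644]
```

Lid is at about 1.63 rad. I'll release and retreat.

{"op": "apply_moves", "data": {"delta_rot": [[0, 0, 0], [0, 0, 0], [0, 0, 0], [0, 0, 0], [0, 0, 0], [0, 0, 0], [0, 0, 0], [0, 0, 0]], "translation": [[0, 0, 0], [0, 0, 0], [0, 0, 0], [0, 0, 0], [0, 0, 0], [0, 0, -0.1], [0, 0, -0.2], [0, 0, -0.3]], "claw": [0.2, 0.5, 1, 1, 1, 1, 1, 1]}}

```text
time_s: 13.7
position: [0.6268, 0.0317, 0.326]
ee_rot: [0.005, 0.985, -0.001, 0.174]
force: [0.4, 0.0, 0.1]
opening: 0.997
grip_force: 0.0
```

```bash
python3 - <<'E'
from h import *
chain([([.55,.19,.26],O(22.6,0)),([.528,.355,.16],O(22.6,0))])
w=robot.snapshot("top"); cv2.imwrite("pics/t5.png",cv2.resize(w["image"][120:360,150:450],None,fx=2.6,fy=2.5))
E
```

```text
t 13.7 pos [0.6268 0.0317 0.326 ] F [0.377  0.0354 0.1292] open 0.997 grip 0.0 q [ 0.0617  0.1467  0.0082  1.0824 -0.0241  0.0682]
[0.321, 0.525, 0.117] [-0.089, 0.441, -0.511]
[0.51, 1.074, 0.404] [-0.089, 0.441, -0.511]
```

View pics/t5.png

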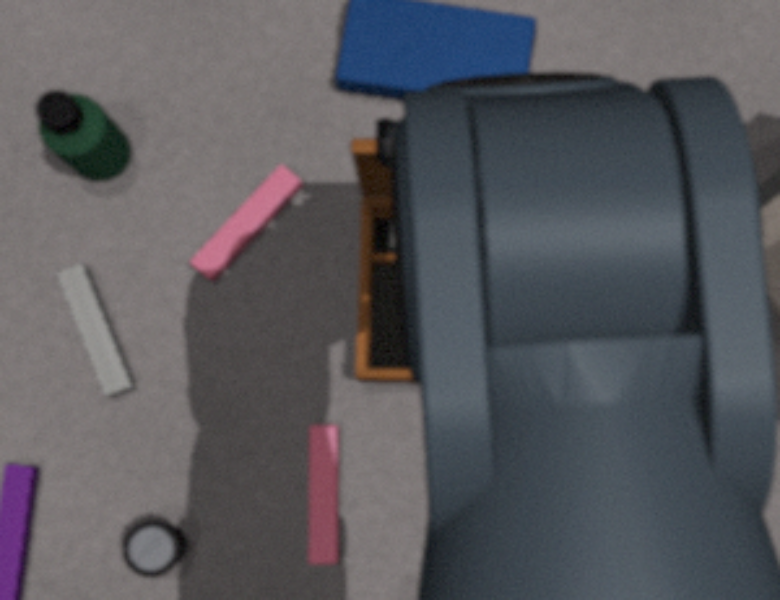

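The lid stands open and the grey gauge is unmoved at crop (95,330). I'll go to it.

{"op": "apply_moves", "data": {"delta_rot": [[-0.01, 0.05, -0.06], [-0.02, 0.1, -0.12], [-0.03, 0.16, -0.19], [-0.045, 0.22, -0.26], [-0.06, 0.28, -0.33], [-0.07, 0.34, -0.4], [-0.08, 0.4, -0.46], [-0.089, 0.441, -0.511]], "translation": [[0.04, 0.05, -0.01], [0.08, 0.11, -0.02], [0.12, 0.18, -0.02], [0.16, 0.26, -0.02], [0.2, 0.34, -0.02], [0.24, 0.41, -0.02], [0.28, 0.48, -0.02], [0.3, 0.527, -0.017]], "claw": [1, 1, 1, 1, 1, 1, 1, 1]}}

```text
time_s: 14.42
position: [0.5421, 0.1923, 0.299]
ee_rot: [-0.198, 0.98, -0.0, -0.001]
force: [-0.5, -0.8, -0.6]
opening: 1.0
grip_force: 0.0
```

```bash
python3 - <<'E'
from h import *
chain([([.528,.355,.13],O(22.6,0))])
E
```

```text
t 14.42 pos [0.5421 0.1923 0.299 ] F [-0.466  -0.8144 -0.5738] open 1.0 grip 0.0 q [ 0.341   0.3183  0.2349  1.4892 -0.0001 -0.057 ]
[-0.168, 0.518, 0.563] [0.0, -0.002, 0.005]
```

{"op": "apply_moves", "data": {"delta_rot": [[0, 0, 0], [0, 0, 0], [0, 0, 0], [0, 0, 0], [0, 0, 0], [0, 0, 0.005], [0, 0, 0.005], [0, 0, 0.005]], "translation": [[-0.02, 0.06, 0.05], [-0.05, 0.14, 0.13], [-0.08, 0.23, 0.23], [-0.11, 0.32, 0.33], [-0.13, 0.41, 0.43], [-0.16, 0.49, 0.52], [-0.168, 0.518, 0.563], [-0.168, 0.518, 0.563]], "claw": [1, 1, 1, 1, 1, 1, 1, 1]}}

```text
time_s: 15.08
position: [0.5281, 0.3543, 0.1268]
ee_rot: [-0.195, 0.981, -0.001, -0.002]
force: [0.1, -1.1, 0.4]
opening: 1.001
grip_force: 0.0
```

```bash
python3 - <<'E'
from h import *
s=robot.sense(); chain([([.528,.355,.0195],O(22.6,0))])
w=robot.snapshot("wrist"); im=w["image"]; Rt=R.from_quat(s["ee_rot"]); T=w["T_tool_cam"]
def bpw(u,v,z):
    dx,dy=u-w["cx"],v-w["cy"]; r=np.hypot(dx,dy); th=r/w["fx"]
    c=np.array([np.sin(th)*dx/r,-np.sin(th)*dy/r,-np.cos(th)])
    d=Rt.apply(T[:3,:3]@c); o=s["position"]+Rt.apply(T[:3,3]); return o+d*(z-o[2])/d[2]
def pw(p):
    q=T[:3,:3].T@(Rt.inv().apply(np.array(p)-s["position"])-T[:3,3]); v=np.array([q[0],-q[1],-q[2]])
    th=np.arctan2(np.hypot(v[0],v[1]),v[2]); k=w["fx"]*th/np.hypot(v[0],v[1]); return np.array([w["cx"]+k*v[0],w["cy"]+k*v[1]])
c=pw([.528,.355,.024]); print("centre expected",c)
e=O(22.6,0).as_matrix()
for d in (-.04,-.02,0,.02): # edges across block along tool y on the top face
    P=np.array([.528,.355,.024])+d*e[:,0]
    prof=[]
    for t in np.arange(-.03,.0301,.002):
        q=pw(P+t*e[:,1]); prof.append(int(im[int(round(q[1])),int(round(q[0]))].mean()))
    print(d,prof)
E
```

```text
t 15.08 pos [0.5281 0.3543 0.1268] F [ 0.0692 -1.0986  0.3901] open 1.001 grip 0.0 q [ 0.5913  0.4862  0.0553  1.1445 -0.0007  0.1979]
[-0.002, 0.003, 0.358] [-0.002, -0.006, -0.001]
centre expected [324.182  249.6063]
-0.04 [160, 154, 156, 157, 160, 163, 164, 165, 132, 158, 157, 132, 110, 109, 111, 114, 110, 110, 111, 124, 127, 120, 114, 102, 109, 109, 110, 112, 109, 109, 107]
-0.02 [96, 93, 97, 94, 97, 96, 96, 97, 94, 96, 93, 92, 119, 112, 112, 115, 111, 112, 187, 198, 133, 114, 113, 98, 94, 97, 95, 103, 100, 98, 99]
0 [160, 171, 177, 171, 172, 168, 171, 176, 179, 167, 154, 147, 187, 181, 182, 186, 179, 182, 174, 182, 183, 201, 194, 165, 106, 175, 175, 172, 170, 165, 171]
0.02 [143, 148, 148, 150, 145, 151, 155, 153, 151, 146, 137, 140, 184, 188, 189, 188, 178, 181, 180, 177, 185, 183, 184, 109, 100, 149, 149, 148, 165, 151, 150]
```

The block lies about 4 mm to tool +y of the estimate. I'll descend with that correction.

{"op": "apply_moves", "data": {"delta_rot": [[0, 0, 0], [0, 0, 0], [0, 0, 0], [0, 0, 0], [0, 0, 0], [0, 0, 0], [0, 0, 0], [0, 0, 0]], "translation": [[0, 0.005, 0.06], [0, 0.01, 0.12], [0, 0.013, 0.18], [0, 0.013, 0.24], [0, 0.013, 0.29], [-0.001, 0.013, 0.33], [-0.001, 0.013, 0.352], [-0.001, 0.013, 0.358]], "claw": [1, 1, 1, 1, 1, 1, 1, 1]}}

```text
time_s: 15.8
position: [0.5297, 0.3559, 0.0237]
ee_rot: [-0.193, 0.981, -0.0, 0.001]
force: [0.6, -0.3, -0.2]
opening: 0.999
grip_force: 0.0
```

{"op": "apply_moves", "data": {"delta_rot": [[0, 0, 0], [0, 0, 0], [0, 0, 0], [0, 0, 0], [0, 0, 0], [0, 0, 0], [0, 0, 0], [0, 0, 0]], "translation": [[0, 0, 0], [0, 0, 0], [0, 0, 0], [0, 0, 0], [0, 0, 0], [0, 0, 0], [0, 0, 0], [0, 0, 0]], "claw": [0.4, 0.1, -0.1, -0.3, -0.5, -0.8, -1, -1]}}

```text
time_s: 16.47
position: [0.5293, 0.3577, 0.0241]
ee_rot: [-0.194, 0.981, 0.0, 0.001]
force: [-1.6, 1.1, 6.3]
opening: 0.263
grip_force: 60.9
```

```bash
python3 - <<'E'
from h import *
chain([([.53,.357,.17],O(22.6,0))])
E
```

```text
t 16.47 pos [0.5293 0.3577 0.0241] F [-1.5739  1.1079  6.2602] open 0.263 grip 60.889949798583984 q [ 0.5945  0.5691 -0.0861  0.9132 -0.0005  0.2035]
[-0.002, -0.003, -0.486] [0.0, 0.003, -0.004]
```

{"op": "apply_moves", "data": {"delta_rot": [[0, 0, 0], [0, 0, 0], [0, 0, 0], [0, 0, 0], [0, 0, 0], [0, 0, 0], [0, 0, 0], [0, 0, 0]], "translation": [[0, 0, -0.02], [0, 0, -0.05], [0, 0, -0.1], [0, 0, -0.17], [0, 0, -0.25], [0, 0, -0.33], [0, 0, -0.41], [0, 0, -0.48]], "claw": [-1, -1, -1, -1, -1, -1, -1, -1]}}

```text
time_s: 17.13
position: [0.5286, 0.3568, 0.169]
ee_rot: [-0.194, 0.981, -0.0, 0.001]
force: [1.0, 0.7, -5.7]
opening: 0.26
grip_force: 59.5
```

```bash
python3 - <<'E'
from h import *
a=-.9; C=np.array([.5605,.0315,0]); ex=np.array([np.cos(np.radians(a)),np.sin(np.radians(a)),0])
# fingers close along case x: tool y azimuth 180+a -> az = 90+a
o=O(90+a,0); P=C-.027*ex
print(P); 
chain([([.53,.2,.2],O(60,0)),(P+[0,0,.2],o),(P+[0,0,.12],o),(P+[0,0,.033],o)])
E
```

```text
[0.5335 0.0319 0.    ]
t 17.13 pos [0.5286 0.3568 0.169 ] F [ 0.9839  0.6928 -5.7056] open 0.26 grip 59.53695058822632 q [ 0.5943  0.462   0.1263  1.2344 -0.0012  0.2037]
[0.195, -0.485, -0.103] [-0.002, 0.001, -0.836]
[0.397, -1.008, -0.103] [-0.002, 0.0, -1.483]
[0.397, -1.008, 0.164] [-0.002, 0.0, -1.483]
[0.398, -1.007, 0.454] [-0.002, 0.0, -1.483]
```

{"op": "apply_moves", "data": {"delta_rot": [[0, 0, -0.05], [0, 0, -0.14], [0, 0, -0.25], [0, 0, -0.37], [0, 0, -0.49], [0, 0, -0.61], [0, 0, -0.73], [0, 0, -0.836]], "translation": [[0.01, -0.02, -0.01], [0.03, -0.07, -0.03], [0.06, -0.13, -0.05], [0.09, -0.2, -0.07], [0.12, -0.28, -0.09], [0.15, -0.36, -0.103], [0.175, -0.43, -0.103], [0.195, -0.485, -0.103]], "claw": [-1, -1, -1, -1, -1, -1, -1, -1]}}

```text
time_s: 17.8
position: [0.5297, 0.1984, 0.1987]
ee_rot: [-0.502, 0.865, -0.001, 0.0]
force: [0.2, -0.4, -4.7]
opening: 0.262
grip_force: 59.6
```

```bash
python3 - <<'E'
from h import *
o=O(89.1,0); P=np.array([.5335,.032,.0])
chain([(P+[0,0,.2],o),(P+[0,0,.14],o)])
E
```

```text
t 17.8 pos [0.5297 0.1984 0.1987] F [ 0.2457 -0.3764 -4.6785] open 0.262 grip 59.56299662590027 q [ 0.3591  0.3256 -0.0106  1.234  -0.0013 -0.6923]
[0.475, -0.286, -0.004] [-0.002, -0.001, -0.641]
[0.475, -0.286, 0.196] [-0.002, -0.001, -0.641]
```

{"op": "apply_moves", "data": {"delta_rot": [[0, 0, -0.08], [0, 0, -0.17], [0, 0, -0.27], [0, 0, -0.38], [0, 0, -0.49], [0, 0, -0.6], [0, 0, -0.641], [0, 0, -0.641]], "translation": [[0.05, -0.03, 0], [0.11, -0.07, 0], [0.19, -0.11, 0], [0.27, -0.16, 0], [0.35, -0.21, 0], [0.42, -0.25, 0.01], [0.46, -0.276, 0.03], [0.475, -0.286, 0.06]], "claw": [-1, -1, -1, -1, -1, -1, -1, -1]}}

```text
time_s: 18.47
position: [0.5332, 0.0317, 0.1808]
ee_rot: [-0.7, 0.714, -0.001, 0.0]
force: [0.7, -0.8, -4.8]
opening: 0.263
grip_force: 59.6
```

```bash
python3 - <<'E'
from h import *
o=O(89.1,0); P=np.array([.5335,.032,.0])
chain([(P+[0,0,.09],o),(P+[0,0,.045],o),(P+[0,0,.032],o)])
s=robot.sense(); w=robot.snapshot("wrist"); v=robot.snapshot("side")
cv2.imwrite("pics/w6.png",np.hstack([cv2.resize(w["image"],(480,360)),cv2.resize(v["image"][180:360,230:390],(320,360))]))
E
```

```text
t 18.47 pos [0.5332 0.0317 0.1808] F [ 0.6549 -0.7948 -4.8485] open 0.263 grip 59.61286246776581 q [ 0.0602  0.2816 -0.1218  1.1654 -0.0013 -1.49  ]
[-0.001, -0.0, 0.303] [-0.003, -0.001, -0.006]
[-0.001, -0.0, 0.453] [-0.003, -0.001, -0.006]
[-0.001, -0.0, 0.496] [-0.003, -0.001, -0.006]
```

View pics/w6.png

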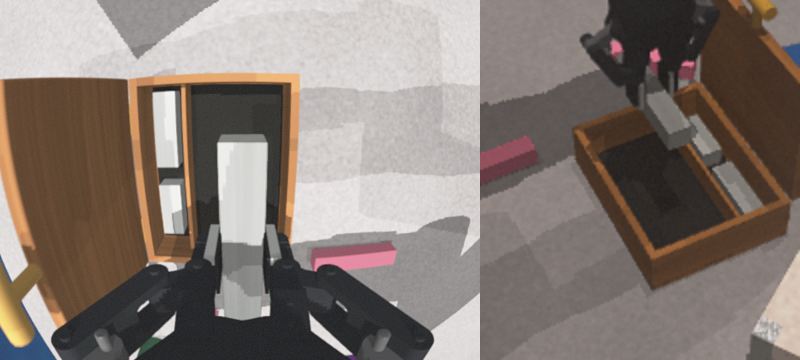

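The block is aligned with the front compartment (left half: block at columns 218–267, compartment at 190–285) and the lid is open. I'll lower it.

{"op": "apply_moves", "data": {"delta_rot": [[0, 0, 0], [0, 0, 0], [0, 0, 0], [0, 0, 0], [0, 0, 0], [0, 0, 0], [0, 0, 0], [0, 0, 0]], "translation": [[0, 0, 0.04], [0, 0, 0.1], [0, 0, 0.18], [0, 0, 0.26], [0, 0, 0.34], [0, 0, 0.4], [0, 0, 0.44], [0, 0, 0.46]], "claw": [-1, -1, -1, -1, -1, -1, -1, -1]}}

```text
time_s: 19.23
position: [0.5322, 0.035, 0.0405]
ee_rot: [-0.7, 0.714, 0.0, -0.001]
force: [-0.5, 0.1, -5.2]
opening: 0.264
grip_force: 59.6
```

{"op": "apply_moves", "data": {"delta_rot": [[0, 0, 0], [0, 0, 0], [0, 0, 0], [0, 0, 0]], "translation": [[0, 0, 0.01], [0, 0, 0.02], [0, 0, 0.028], [0, 0, 0.028]], "claw": [-1, -1, -1, -1]}}

```text
time_s: 19.57
position: [0.5336, 0.0341, 0.034]
ee_rot: [-0.7, 0.714, -0.001, 0.0]
force: [0.1, -0.2, -4.9]
opening: 0.266
grip_force: 59.6
```

Not in contact yet, so down another 3 mm.

{"op": "apply_moves", "data": {"delta_rot": [[0, 0, 0], [0, 0, 0], [0, 0, 0], [0, 0, 0]], "translation": [[0, 0, 0.004], [0, 0, 0.007], [0, 0, 0.01], [0, 0, 0.01]], "claw": [-1, -1, -1, -1]}}

```text
time_s: 19.9
position: [0.5338, 0.0338, 0.032]
ee_rot: [-0.7, 0.714, -0.001, 0.001]
force: [-4.0, 0.1, 7.7]
opening: 0.258
grip_force: 61.2
```

{"op": "apply_moves", "data": {"delta_rot": [[0, 0, 0], [0, 0, 0], [0, 0, 0], [0, 0, 0], [0, 0, 0], [0, 0, 0], [0, 0, 0], [0, 0, 0]], "translation": [[0, 0, 0], [0, 0, 0], [0, 0, 0], [0, 0, 0], [0, 0, 0], [0, 0, 0], [0, 0, 0], [0, 0, 0]], "claw": [-0.4, -0.3, -0.2, -0.1, -0.1, -0.1, -0.1, -0.1]}}

```text
time_s: 20.57
position: [0.5333, 0.0339, 0.0306]
ee_rot: [-0.7, 0.714, -0.0, 0.0]
force: [-0.5, -0.4, -0.3]
opening: 0.451
grip_force: 0.0
```

{"op": "apply_moves", "data": {"delta_rot": [[0, 0, 0], [0, 0, 0], [0, 0, 0], [0, 0, 0], [0, 0, 0], [0, 0, 0], [0, 0, 0], [0, 0, 0]], "translation": [[0, 0, -0.03], [0, 0, -0.08], [0, 0, -0.16], [0, 0, -0.26], [0, 0, -0.38], [0, 0, -0.5], [0, 0, -0.62], [0, 0, -0.75]], "claw": [-0.1, -0.1, -0.1, -0.1, -0.1, -0.1, -0.1, -0.1]}}

```text
time_s: 21.23
position: [0.5323, 0.0339, 0.2579]
ee_rot: [-0.7, 0.714, -0.0, 0.0]
force: [0.5, 0.8, -0.2]
opening: 0.451
grip_force: 0.0
```

```bash
python3 - <<'E'
from h import *
a=-1.1; t=O(a,20).as_matrix()[:,2]
chain([([.5338,.034,.30],O(a,0)),(np.array([.6582,.03,.2464])-.08*t,O(a,20))])
w=robot.snapshot("wrist"); im=w["image"]; cv2.imwrite("pics/w7.png",im)
s=robot.sense(); Rt=R.from_quat(s["ee_rot"]); T=w["T_tool_cam"]
def pw(p):
    q=T[:3,:3].T@(Rt.inv().apply(np.array(p)-s["position"])-T[:3,3]); v=np.array([q[0],-q[1],-q[2]])
    th=np.arctan2(np.hypot(v[0],v[1]),v[2]); k=w["fx"]*th/np.hypot(v[0],v[1]); return np.array([w["cx"]+k*v[0],w["cy"]+k*v[1]])
def prof(P,d,ts): return [int(im[tuple(np.round(pw(P+t*d)).astype(int)[::-1])].mean()) for t in ts]
C=np.array([.534,.034,.032]); ex=np.array([1,-.016,0]); ey=np.array([.016,1,0])
print("across@-45",prof(C-.045*ey,ex,np.arange(-.03,.031,.003)))
print("across@0",prof(C,ex,np.arange(-.03,.031,.003)))
print("along",prof(C,ey,np.arange(-.08,.081,.005)))
E
```

```text
t 21.23 pos [0.5323 0.0339 0.2579] F [ 0.5298  0.7662 -0.1843] open 0.451 grip 0.0 q [ 0.0639  0.2482  0.0324  1.3541 -0.0005 -1.4867]
[-0.0, -0.005, -0.14] [-0.001, 0.001, 1.999]
[0.005, -0.329, -0.212] [0.347, -0.348, 1.977]
across@-45 [52, 53, 56, 57, 59, 56, 59, 48, 244, 240, 238, 237, 238, 240, 239, 242, 76, 60, 57, 58, 65]
across@0 [54, 58, 52, 52, 61, 60, 65, 48, 233, 237, 243, 240, 237, 231, 240, 241, 129, 57, 65, 60, 61]
along [53, 57, 58, 57, 101, 238, 237, 238, 238, 243, 243, 243, 239, 233, 233, 232, 243, 243, 243, 243, 242, 242, 242, 241, 241, 240, 238, 190, 174, 84, 46, 47, 42]
```

The block lies flat, centred and parallel to the case (profiles ±12 mm across, along −57 to +55 mm). Now back to the pull to shut the lid.

{"op": "apply_moves", "data": {"delta_rot": [[0, 0, 0.1], [0, 0, 0.24], [0, 0, 0.38], [0, 0, 0.52], [0, 0, 0.66], [0, 0, 0.8], [0, 0, 0.92], [0, 0, 1]], "translation": [[0, 0.01, -0.04], [0, 0.03, -0.09], [0, 0.04, -0.14], [0, 0.04, -0.19], [0, 0.04, -0.22], [0, 0.04, -0.24], [0, 0.04, -0.25], [0, 0.04, -0.25]], "claw": [0, 0.2, 0.5, 1, 1, 1, 1, 1]}}

```text
time_s: 21.95
position: [0.521, 0.0343, 0.3322]
ee_rot: [-0.371, 0.929, -0.001, 0.001]
force: [-0.3, 1.2, -0.0]
opening: 0.999
grip_force: 0.0
```

```bash
python3 - <<'E'
from h import *
a=-1.1; t=O(a,20).as_matrix()[:,2]
chain([(np.array([.6582,.03,.2464])-.08*t,O(a,20))])
E
```

```text
t 21.95 pos [0.521  0.0343 0.3322] F [-0.3144  1.1582 -0.0245] open 0.999 grip 0.0 q [ 0.0659  0.2184  0.1804  1.5299 -0.0005 -0.6941]
[-0.257, -0.261, 0.037] [0.171, -0.418, 0.982]
```

{"op": "apply_moves", "data": {"delta_rot": [[0.02, -0.05, 0.12], [0.04, -0.1, 0.26], [0.07, -0.17, 0.4], [0.09, -0.23, 0.54], [0.12, -0.29, 0.68], [0.14, -0.35, 0.82], [0.171, -0.418, 0.982], [0.171, -0.418, 0.982]], "translation": [[0, 0, 0], [-0.02, -0.02, 0], [-0.05, -0.05, 0], [-0.1, -0.1, 0.01], [-0.15, -0.15, 0.02], [-0.2, -0.2, 0.03], [-0.24, -0.24, 0.035], [-0.257, -0.261, 0.037]], "claw": [1, 1, 1, 1, 1, 1, 1, 1]}}

```text
time_s: 22.62
position: [0.631, 0.0313, 0.3199]
ee_rot: [0.009, 0.985, -0.001, 0.174]
force: [-0.9, 0.8, 0.1]
opening: 1.002
grip_force: 0.0
```

```bash
python3 - <<'E'
from h import *
a=-1.1; chain([([.66,.03,.2417],O(a,20))])
E
```

```text
t 22.62 pos [0.631  0.0313 0.3199] F [-0.8759  0.7996  0.1068] open 1.002 grip 0.0 q [ 0.0619  0.1562  0.0048  1.0712 -0.0266  0.0763]
[-0.002, -0.003, 0.278] [0.001, 0.0, -0.0]
```

{"op": "apply_moves", "data": {"delta_rot": [[0, 0, 0], [0, 0, 0], [0, 0, 0], [0, 0, 0], [0, 0, 0], [0, 0, 0], [0, 0, 0], [0, 0, 0]], "translation": [[0, 0, 0.04], [0, 0, 0.08], [0, 0, 0.12], [0, 0, 0.16], [0, -0.001, 0.2], [0, -0.002, 0.24], [-0.002, -0.003, 0.278], [-0.002, -0.003, 0.278]], "claw": [1, 1, 1, 1, 1, 1, 1, 1]}}

```text
time_s: 23.28
position: [0.6592, 0.0297, 0.2392]
ee_rot: [0.006, 0.985, -0.001, 0.171]
force: [-0.5, -0.7, -0.5]
opening: 0.998
grip_force: 0.0
```

{"op": "apply_moves", "data": {"delta_rot": [[0, 0, 0], [0, 0, 0], [0, 0, 0], [0, 0, 0], [0, 0, 0], [0, 0, 0], [0, 0, 0], [0, 0, 0]], "translation": [[0, 0, 0], [0, 0, 0], [0, 0, 0], [0, 0, 0], [0, 0, 0], [0, 0, 0], [0, 0, 0], [0, 0, 0]], "claw": [0.4, 0.2, 0, -0.2, -0.4, -0.6, -0.8, -1]}}

```text
time_s: 23.95
position: [0.6602, 0.0299, 0.2428]
ee_rot: [0.007, 0.985, -0.001, 0.174]
force: [-2.1, -0.6, 6.2]
opening: 0.495
grip_force: 60.1
```

```bash
python3 - <<'E'
from h import *
chain(arc(np.array([.4524,.0335,.0572]),0,np.linspace(1.6,1.05,8),[20]*8,a=-1.1))
E
```

```text
t 23.95 pos [0.6602 0.0299 0.2428] F [-2.1178 -0.5981  6.2359] open 0.495 grip 60.11467695236206 q [ 0.0557  0.2298 -0.0984  0.8942 -0.0238  0.0654]
[0.022, -0.001, -0.001] [0.002, 0.0, 0.006]
[0.068, -0.001, -0.019] [0.002, 0.0, 0.006]
[0.116, -0.001, -0.034] [0.002, 0.0, 0.006]
[0.165, -0.0, -0.044] [0.002, 0.0, 0.006]
[0.214, -0.0, -0.051] [0.002, 0.0, 0.006]
[0.264, 0.0, -0.054] [0.002, 0.0, 0.006]
[0.313, 0.0, -0.053] [0.002, 0.0, 0.006]
[0.363, 0.001, -0.048] [0.002, 0.0, 0.006]
```

{"op": "apply_moves", "data": {"delta_rot": [[0, 0, 0], [0, 0, 0], [0, 0, 0], [0, 0, 0], [0, 0, 0], [0, 0, 0], [0, 0, 0], [0, 0, 0]], "translation": [[0.022, 0, -0.001], [0.068, 0, -0.019], [0.116, 0, -0.034], [0.165, 0, -0.044], [0.214, 0, -0.051], [0.264, 0, -0.054], [0.313, 0, -0.053], [0.363, 0, -0.048]], "claw": [-1, -1, -1, -1, -1, -1, -1, -1]}}

```text
time_s: 24.62
position: [0.5534, 0.0319, 0.2195]
ee_rot: [0.007, 0.985, -0.001, 0.175]
force: [6.9, 2.2, -2.5]
opening: 0.494
grip_force: 74.5
```

```bash
python3 - <<'E'
from h import *
chain(arc(np.array([.4524,.0335,.0572]),0,np.linspace(.98,.45,8),[20]*8,a=-1.1))
E
```

```text
t 24.62 pos [0.5534 0.0319 0.2195] F [ 6.8603  2.2398 -2.5008] open 0.494 grip 74.51813220977783 q [ 0.0726  0.0617 -0.3662  0.7926 -0.0285  0.0811]
[0.045, -0.001, 0.009] [0.004, 0.003, 0.007]
[0.092, -0.001, 0.02] [0.004, 0.003, 0.007]
[0.137, -0.001, 0.035] [0.004, 0.003, 0.007]
[0.182, -0.0, 0.054] [0.004, 0.003, 0.007]
[0.224, -0.0, 0.076] [0.004, 0.003, 0.007]
[0.265, -0.0, 0.101] [0.004, 0.003, 0.007]
[0.304, 0.0, 0.129] [0.004, 0.003, 0.007]
[0.341, 0.0, 0.16] [0.004, 0.003, 0.007]
```

{"op": "apply_moves", "data": {"delta_rot": [[0, 0, 0], [0, 0, 0], [0, 0, 0], [0, 0, 0], [0, 0, 0], [0, 0, 0], [0, 0, 0], [0, 0, 0]], "translation": [[0.045, 0, 0.009], [0.092, 0, 0.02], [0.137, 0, 0.035], [0.182, 0, 0.054], [0.224, 0, 0.076], [0.265, 0, 0.101], [0.304, 0, 0.129], [0.341, 0, 0.16]], "claw": [-1, -1, -1, -1, -1, -1, -1, -1]}}

```text
time_s: 25.28
position: [0.4721, 0.0334, 0.1387]
ee_rot: [0.006, 0.985, -0.0, 0.173]
force: [-3.1, 5.7, 6.0]
opening: 0.49
grip_force: 87.4
```

```bash
python3 - <<'E'
from h import *
chain(arc(np.array([.4524,.0335,.0572]),0,[.4,.34,.28,.22,.16,.1,.05,0],[20]*8,a=-1.1))
E
```

```text
t 25.28 pos [0.4721 0.0334 0.1387] F [-3.1216  5.6574  6.0375] open 0.49 grip 87.38358736038208 q [ 0.0914 -0.0035 -0.6633  0.5639 -0.0335  0.0983]
[0.016, -0.001, 0.022] [0.005, -0.001, 0.007]
[0.042, -0.001, 0.05] [0.005, -0.001, 0.007]
[0.066, -0.001, 0.079] [0.005, -0.001, 0.007]
[0.089, -0.001, 0.11] [0.005, -0.001, 0.007]
[0.109, -0.001, 0.142] [0.005, -0.001, 0.007]
[0.128, -0.001, 0.175] [0.005, -0.001, 0.007]
[0.142, -0.001, 0.204] [0.005, -0.001, 0.007]
[0.154, -0.001, 0.233] [0.005, -0.001, 0.007]
```

{"op": "apply_moves", "data": {"delta_rot": [[0, 0, 0], [0, 0, 0], [0, 0, 0], [0, 0, 0], [0, 0, 0], [0, 0, 0], [0, 0, 0], [0, 0, 0]], "translation": [[0.016, 0.001, 0.022], [0.042, 0.001, 0.05], [0.066, 0.001, 0.079], [0.089, 0.001, 0.11], [0.109, 0.001, 0.142], [0.128, 0.001, 0.175], [0.142, 0.001, 0.204], [0.154, 0.001, 0.233]], "claw": [-1, -1, -1, -1, -1, -1, -1, -1]}}

```text
time_s: 25.95
position: [0.451, 0.0338, 0.0559]
ee_rot: [0.006, 0.985, -0.0, 0.171]
force: [-51.2, 3.6, 104.4]
opening: 0.498
grip_force: 104.9
```

```bash
python3 - <<'E'
from h import *
chain([([.4524,.0335,.0552],O(-1.1,20))])
E
```

```text
t 25.95 pos [0.451  0.0338 0.0559] F [-51.2009   3.5675 104.4104] open 0.498 grip 104.9049174785614 q [ 0.098   0.0886 -0.843   0.2964 -0.0356  0.1044]
[-0.004, -0.001, 0.004] [0.005, -0.006, 0.008]
```

The contact load is high because the lid has bottomed out, so I'll back off along the tool and release.

{"op": "apply_moves", "data": {"delta_rot": [[0, 0, 0], [0, 0, 0], [0, 0, 0]], "translation": [[0, 0, -0.008], [0, 0, -0.012], [0, 0, -0.014]], "claw": [-1, -1, -1]}}

```text
time_s: 26.2
position: [0.4513, 0.0338, 0.0606]
ee_rot: [0.006, 0.985, -0.0, 0.173]
force: [0.7, 6.0, -2.5]
opening: 0.491
grip_force: 94.0
```

{"op": "apply_moves", "data": {"delta_rot": [[0, 0, 0], [0, 0, 0], [0, 0, 0]], "translation": [[0, 0, 0.003], [0, 0, 0.006], [0, 0, 0.006]], "claw": [-1, -1, -1]}}

```text
time_s: 26.45
position: [0.4512, 0.0337, 0.0586]
ee_rot: [0.006, 0.985, -0.0, 0.172]
force: [-2.5, 6.3, -0.6]
opening: 0.491
grip_force: 94.4
```

{"op": "apply_moves", "data": {"delta_rot": [[0, 0, 0], [0, 0, 0], [0, 0, 0]], "translation": [[0, 0, 0.002], [0, 0, 0.004], [0, 0, 0.004]], "claw": [-1, -1, -1]}}

```text
time_s: 26.7
position: [0.4512, 0.0337, 0.0573]
ee_rot: [0.006, 0.985, -0.0, 0.172]
force: [-4.6, 6.9, -0.3]
opening: 0.496
grip_force: 94.6
```

{"op": "apply_moves", "data": {"delta_rot": [[0, 0, 0], [0, 0, 0], [0, 0, 0]], "translation": [[0, 0, 0.002], [0, 0, 0.004], [0, 0, 0.004]], "claw": [-1, -1, -1]}}

```text
time_s: 26.95
position: [0.4512, 0.0337, 0.056]
ee_rot: [0.006, 0.985, -0.0, 0.171]
force: [-7.7, 7.1, 3.4]
opening: 0.496
grip_force: 95.0
```

{"op": "apply_moves", "data": {"delta_rot": [[0, 0, 0], [0, 0, 0], [0, 0, 0], [0, 0, 0], [0, 0, 0], [0, 0, 0], [0, 0, 0], [0, 0, 0]], "translation": [[0, 0, 0.002], [0, 0, 0.002], [0, 0, 0.002], [0, 0, 0.002], [0, 0, 0.002], [0, 0, 0.002], [0, 0, 0.002], [0, 0, 0.002]], "claw": [-1, 0.05, 0.2, 0.4, 0.7, 1, 1, 1]}}

```text
time_s: 27.62
position: [0.4532, 0.033, 0.056]
ee_rot: [0.007, 0.985, -0.001, 0.173]
force: [-1.1, -0.3, 0.3]
opening: 1.001
grip_force: 0.0
```

{"op": "apply_moves", "data": {"delta_rot": [[0, 0, 0], [0, 0, 0], [0, 0, 0], [0, 0, 0], [0, 0, 0], [0, 0, 0], [0, 0, 0], [0, 0, 0]], "translation": [[0, 0, -0.03], [0, 0, -0.08], [0, 0, -0.16], [0, 0, -0.24], [0, 0, -0.33], [0, 0, -0.42], [0, 0, -0.5], [0, 0, -0.5]], "claw": [1, 1, 1, 1, 1, 1, 1, 1]}}

```text
time_s: 28.28
position: [0.4031, 0.0339, 0.2014]
ee_rot: [0.007, 0.984, -0.001, 0.176]
force: [1.0, -0.1, 0.2]
opening: 0.994
grip_force: 0.0
```

```bash
python3 - <<'E'
from h import *
chain([])
s=robot.sense(); w=robot.snapshot("wrist"); im=w["image"]; cv2.imwrite("pics/w8.png",im)
Rt=R.from_quat(s["ee_rot"]); T=w["T_tool_cam"]
def pw(p):
    q=T[:3,:3].T@(Rt.inv().apply(np.array(p)-s["position"])-T[:3,3]); v=np.array([q[0],-q[1],-q[2]])
    th=np.arctan2(np.hypot(v[0],v[1]),v[2]); k=w["fx"]*th/np.hypot(v[0],v[1]); return np.array([w["cx"]+k*v[0],w["cy"]+k*v[1]])
b=(im[...,2]>120)&(im[...,0]<90)&(im[...,1]>80)&(im[...,2].astype(int)-im[...,1]>30)
m=np.zeros(b.shape,bool); c=pw([.4505,.034,.061]).astype(int); m[c[1]-50:c[1]+50,c[0]-90:c[0]+90]=1
print("pull expected shut",pw([.4505,.034,.061]),"5mm up",pw([.4505,.034,.066]))
# side view: pull and jar in the first and present frames
v=robot.snapshot("side")["image"]; v0=cv2.imread("pics/side0.png")
yel=lambda i:(i[...,2]>130)&(i[...,2].astype(int)-i[...,0]>90)&(i[...,1]>90)
for i in(v0,v):
    k=yel(i)[255:305,262:305]; ys,xs=np.nonzero(k); print("side pull px",len(xs),xs.mean()+262,ys.mean()+255,ys.min()+255,ys.max()+255)
    print("diff region");
d=np.abs(v0.astype(int)-v).mean(axis=2)[225:320,280:385]; print("case area mean diff",d[40:].mean(), "visible?")
cv2.imwrite("pics/s9.png",v)
E
```

```text
t 28.28 pos [0.4031 0.0339 0.2014] F [ 0.9688 -0.13    0.2433] open 0.994 grip 0.0 q [ 0.1159 -0.1959 -0.6465  0.7696 -0.0441  0.1221]
pull expected shut [323.4106 224.2209] 5mm up [323.4204 228.1136]
side pull px 138 282.67391304347825 275.3188405797101 268 284
diff region
side pull px 206 287.6747572815534 272.34466019417476 255 284
diff region
case area mean diff 6.252352092352091 visible?
```

```bash
python3 - <<'E'
from h import *
v=cv2.imread("pics/s9.png"); v0=cv2.imread("pics/side0.png")
def tm(n,x0,y0,x1,y1):
    r=cv2.matchTemplate(v[y0-12:y1+12,x0-12:x1+12],v0[y0:y1,x0:x1],cv2.TM_CCOEFF_NORMED); _,m,_,l=cv2.minMaxLoc(r); print(n,round(m,3),"shift",l[0]-12,l[1]-12)
tm("pull",270,262,300,292); tm("right lid corner",350,265,390,305); tm("front corner",305,290,335,325)
tm("bottle",298,122,330,185); tm("loupe",178,210,208,242); tm("blue",372,195,436,262)
for l in(0,.05,.1):  # pull in the side view at lid angle l
    print(l,proj("side",[.64-.19*np.cos(l+.0316),.034,.055+.19*np.sin(l+.0316)]))
E
```

```text
pull 0.993 shift 0 0
right lid corner 0.994 shift 0 0
front corner 0.994 shift 0 0
bottle 0.998 shift 0 0
loupe 0.886 shift 0 0
blue 0.999 shift 0 0
0 [280.114  277.5724]
0.05 [280.0359 274.5508]
0.1 [280.1701 271.4144]
```

The lid, its pull and the bystanders show no shift from the first frame, so the lid is shut. Handing in.

```bash
python3 -c "
from bench import robot
print(robot.finish_job())"
```

```text
the job is handed in; nothing more can be done
None
```

The job is handed in at about 28 s: the jar stands on the lower shelf board, the gauge block lies flat in the front compartment and the lid is shut; closing it pushed the wrist force to about 116 N (limit 120), and no verdict was returned.

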